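# Change the lug in the angle-drilling fixture

## Task

Change over the part in the angle-drilling fixture: push the red clamp handle back to free the drilled lug, lift the lug out of the sloped nest and lay it flat in the green tray. Then take the blank lug from the wooden board, seat it fully home in the nest, flat on the plate with its tongue pointing down the slope, and only after letting go of it pull the handle right over again so that the rubber pad holds it down. Do not let either lug fall, and leave the oil bottle, the square and the brush where they are.

Things in the scene. Friction and masses are not known exactly. Their poses are not given: they have to be found in the camera images.
- fixture: The fixed grey welded stand that carries the nest: base plate 235 x 150 x 12 mm. Origin: on the bench, 64 mm straight below the nest's origin; x away from the robot, y left, z up. Highest fixed point (clamp side plates) about 150 mm above the bench.
- nest: Steel plate on the stand, sloping 30 deg, low edge toward the robot, 200 x 130 mm. Origin: middle of the pocket floor where the lug's head sits. x up the slope, y left, z square out of the plate (30 deg from vertical, toward the robot). 9 mm high pocket walls, upper 3 mm bevelled, 1.25 mm clear of the lug on each side; gaps for fingers in the side walls over x -19 to +19 mm.
- upper_stop (a point): Middle of the upper stop's inner face at the floor: nest x = +31 mm, 9 mm thick, joined to the upper corner walls (inner faces at nest y = +-26 mm, 9 mm thick). The toggle clamp's base stands above it, nest x +52 to +108, y +-22 mm; its side plates are 38 mm high.
- shoulders (a point): Point on the floor midway between the two shoulder blocks, nest x = -42 mm. The blocks span nest x -53 to -31 mm; their inner faces at y = +-14 mm guide the tongue, their upper faces stop the head; lower corner walls join them. The tongue's round end lies open below them.
- drilled: Drilled lug, bright aluminium, 0.13 to 0.21 kg, 16 mm thick: head 60 (x) x 50 (y) mm and a tongue 26 mm wide toward -x, round end at x = -65 mm. A dark hole with bright rim shows in the tongue 50 mm from the origin. Origin: centre of the head's underside; z out of the top face. Starts seated in the nest, frame on the nest's frame.
- blank: Blank lug: the same aluminium part, same sizes, mass, origin and axes, without the hole. Starts lying flat on the board. When seated, its frame coincides with the nest's frame.
- board: Fixed wooden board with two darker battens let in, 190 x 170 x 18 mm. Origin: centre of its underside; top at z = 18 mm. Left or right of the fixture.
- tray: Fixed shallow open green plastic tray for finished parts, 200 (x) x 180 (y) x 24 mm high, walls and floor 4 mm thick. Origin: centre of its underside. On the other side of the fixture from the board.
- clamp_handle (a joint): Clamp handle angle: 0 = clamped, along nest z (30 deg from vertical, toward the robot); 1.05 rad = open, at its stop (60 deg from nest z, so 30 deg past vertical away from the robot). Starts at 0 to 0.04. Stays where left; needs about 8 N at the grip, up to 20 N to clamp firmly. The linked clamp arm lifts 1.81 rad for each rad of the handle.
- handle_grip (a point): Point on the axis of the red grip, 75 mm from the handle's pivot. Grip 19 mm thick, 42 to 102 mm from the pivot; below it a bar 12 mm thick in the plane of motion, 6 mm wide. The pivot axis is parallel to nest y, through nest x = +80, z = +34 mm; the handle swings in the plane nest y = 0.
- clamp_arm: Aluminium holding arm with black rubber pad (13 mm across). Origin on its pivot, nest x = +62, z = +30 mm. Clamped, it lies down the slope and its pad presses on the lug's head 12 mm up-slope of the nest's origin. Open, it stands up, leaning 19 deg back from nest z, top 90 mm above the plate, all of it at nest x above +50 mm.
- oil_bottle: Bystander: cutting-oil bottle, diameter 56 mm, 150 mm high, upright. Origin: centre of its underside.
- square: Bystander: engineer's square lying flat; stock 16 x 75 x 16 mm along its y, blade 100 mm toward its x. Origin: centre of the stock's underside.
- chip_brush: Bystander: hand brush 160 mm long, lying along its x, crosswise in front of the fixture. Origin: on the bench under the middle of the brush.
Not all that is in view belongs to the job. Leave any orange or purple look-alike of the blank alone.

How it is judged:
On the way, in this order (a step that is already met when the one before it is completed fails the run):
1. the drilled lug lies flat in the green tray, released (x of drilled in the frame of tray between -0.095 and 0.095 m and y of drilled in the frame of tray between -0.085 and 0.085 m and z of drilled in the frame of tray below 0.008 m and angle between drilled's own z axis and vertical below 0.06 rad and linear speed of drilled below 0.02 m/s and contact force between the fingers and drilled below 0.2 N), for 0.2 s.
2. the blank sits flat and square in the nest, released, with the clamp not yet closed (x of blank in the frame of nest between -0.003 and 0.003 m and y of blank in the frame of nest between -0.0025 and 0.0025 m and z of blank in the frame of nest between -0.002 and 0.002 m and angle between the z axis of blank and the z axis of nest, either way round below 0.04 rad and angle between the x axis of blank and the x axis of nest, either way round below 0.06 rad and linear speed of blank below 0.02 m/s and contact force between the fingers and blank below 0.2 N and value of joint clamp_handle above 0.5 rad), for 0.2 s.
At the end, for the whole second after the job is handed in: drilled lug flat (0.06 rad) in the green tray; blank seated on the nest frame (3 mm along, 2.5 mm across, 2 mm in height, flat 0.04 rad, square 0.06 rad), tongue down the slope; handle back below 0.06 rad, pad pressing on the blank (over 0.5 N); lugs at rest, released (all of step 1 and x of blank in the frame of nest between -0.003 and 0.003 m and y of blank in the frame of nest between -0.0025 and 0.0025 m and z of blank in the frame of nest between -0.002 and 0.002 m and angle between the z axis of blank and the z axis of nest, either way round below 0.04 rad and angle between the x axis of blank and the x axis of nest, either way round below 0.06 rad and linear speed of blank below 0.02 m/s and contact force between the fingers and blank below 0.2 N and value of joint clamp_handle below 0.06 rad and contact force between clamp_arm and blank above 0.5 N); the robot touches nothing.
It fails at once if a lug is let fall (free flight faster than 0.7 m/s, a fall of about 25 mm) ((linear speed of drilled above 0.7 m/s and contact force between anything else and drilled below 0.05 N) or (linear speed of blank above 0.7 m/s and contact force between anything else and blank below 0.05 N)).
It fails at once if the oil bottle, the square or the brush is moved more than 25 mm (distance of any of oil_bottle, square, chip_brush from where it was at the start of the episode above 0.025 m).
It also fails if it takes over 72 s, if anything falls off the work surface, if the arm or the gripper's body presses on something with over 40 N, if the wrist force passes 120 N, or if a joint passes its speed limit or range.

## Robot

A 7-joint arm with a two-finger parallel gripper is mounted at the origin on the work surface. World frame = base frame: x ahead of the robot, y to its left, z up, the work surface at z = 0. Lengths are in m, angles in rad, forces in N, time in s.
With the tool pointing down it reaches from about 0.425 to 0.8 m from the base axis. Payload 8.3 kg.
Tool frame: the origin (TCP) lies at the very end of the fingers, on their centre line; the grasp point (between the pads) lies 19 mm behind it; z points along the fingers, y is the line along which they close (so a half turn about z gives the same grasp; the last joint's range is limited). The gripper opens to 85 mm and grips with 20 to 120 N. Pads are 22 mm wide; open, the fingers measure 114 mm over their backs; the gripper's body (76 mm by 85 mm) begins 54 mm behind the grasp point. The pads swing forward as they close: fully open they stand 13 mm farther back than shut.
Start: joints at [-1.384, 0.383, 0.016, 1.37, -0.006, 1.388, -0.046], TCP at [0.154, 0.606, 0.231] pointing down, gripper open.
Joint ranges: [-2.95, 2.95], [-0.25, 2.06], [-1.52, 1.56], [0.18, 2.33], [-1.44, 4.58], [0.02, 2.06], [-3.01, 3.01]. Speed limits (rad/s): [2.39, 2.39, 3.01, 3.01, 3.14, 3.14, 3.14].

## Interface

Orientations are given as a unit quaternion [x, y, z, w].
In Python, from bench import manip, get_image gives the robot as it stands.
- The arm moves only by the tool play_rows, never from a script. Its argument "increments" is one flat list of numbers, 5 for each row, row after row: the shift along the tool's x, y, z in m, then the turn about the tool's z in rad, then the opening, from 0 (shut) to 1 (fully open). A call has 1 to 20 rows; each row shifts and turns the commanded pose from where the row before left it, along the tool's axes as they then stand; what a row does not reach is not made up. A row lasts 1/10 s, in which the tool goes at most 50 mm and 8.59 degrees, less where a joint would pass 70% of its speed; a pose out of reach is approached as far as the arm can. A call with a gripper value outside its range is refused whole. The fingers move at their own pace and stop on an object; "force" is the grip in N (left out, the last holds). Time passes only in rows, so rows that do not move let the fingers close. It gives the time, the measured TCP pose, the force, the opening and the grip force at its end, in the units of the state.
- manip.sense(): the state, without advancing time (a new reading comes with each control period).
- get_image(name): name is "scene" or "top"; returns a dict with "image" (400x640x3 uint8, blue, green, red), "mtx" (3x3 intrinsics, pixels), "k1" (the pictures are not rectified: a ray, as slopes to the right and down, at radius r is drawn at 1 + k1 r^2 times it, then the intrinsics apply), "extrinsics" (4x4, takes a point from camera to world coordinates). Camera axes: x right, y down, z forward; pixel columns grow to the right and rows downward; lengths in m; the calibration is good to about 2 mm. A picture is of the moment at which its call begins. There is no depth.
- manip.close_job(): hands the job in; it is judged then, once.
The state is a dict: "time": time; "q": joint angles; "joint_vel": joint speeds; "effort": joint torques, N m; "position": TCP position; "tcp_rot": TCP orientation; "ft_force": force on the tool from outside, world axes, zero at the start; "ft_torque": the same for the moment, N m; "opening": opening from 0.0 (shut) to 1.0 (fully open); "grasp_force": force on a finger pad.
Only numpy, scipy, OpenCV 4.12 (cv2) and the standard library are available. Lean on these libraries where they do the work, as an engineer would, in place of code of your own. Each camera call takes 0.05 s, during which the arm holds its last target. There are 200 camera calls.

## Working session

There is one attempt and no reset: what is moved stays moved. The work goes in short steps, Python scripts to look and compute and a tool call to move; the robot and the scene stay as the last step left them, time stands still between calls to the robot, and variables do not carry over. Pictures are saved under pics/ and viewed, at most 10 in all, crops included, and the job is handed in when it is done.

Besides the shell and the picture viewer there is one more tool, called after "Request:" as name(argument=value, ...) on one line, values as JSON. play_rows: Moves the arm, as the interface text tells. Its arguments: {"type":"object","properties":{"increments":{"type":"array","items":{"type":"number"}},"force":{"type":"number"}},"required":["increments"]}

```bash
mkdir -p pics; cat > h.py <<'E'
import numpy as np, cv2
from bench import manip, get_image
from scipy.spatial.transform import Rotation as R
def ray(im,u,v):
    K=im["mtx"];k=im["k1"]
    d=np.array([(u-K[0,2])/K[0,0],(v-K[1,2])/K[1,1]]);r=d.copy()
    for _ in range(20): r=d/(1+k*(r@r))
    E=im["extrinsics"];return E[:3,3],E[:3,:3]@np.array([r[0],r[1],1.])
def onz(im,u,v,z):
    o,d=ray(im,u,v);return o+d*(z-o[2])/d[2]
def proj(im,P):
    E=im["extrinsics"];c=E[:3,:3].T@(np.asarray(P)-E[:3,3]);s=c[:2]/c[2];s=s*(1+im["k1"]*(s@s))
    K=im["mtx"];return np.array([K[0,0]*s[0]+K[0,2],K[1,1]*s[1]+K[1,2]])
E
python3 - <<'E'
from h import *
for n in("scene","top"):
    i=get_image(n);cv2.imwrite(f"pics/{n}0.png",i["image"])
    print(n,np.array(i["mtx"]).round(1).tolist(),i["k1"],np.array(i["extrinsics"]).round(3).tolist())
print(manip.sense())
E
```

```text
scene [[516.9, 0.0, 313.2], [0.0, 516.9, 194.7], [0.0, 0.0, 1.0]] -0.0973572422762812 [[-0.874, 0.316, -0.37, 0.968], [0.487, 0.561, -0.67, 0.786], [-0.004, -0.765, -0.644, 1.01], [0.0, 0.0, 0.0, 1.0]]
top [[456.5, 0.0, 326.8], [0.0, 456.5, 196.0], [0.0, 0.0, 1.0]] -0.02256295756652633 [[-0.029, -0.983, 0.18, 0.233], [-0.999, 0.031, 0.009, -0.086], [-0.014, -0.18, -0.984, 1.574], [0.0, 0.0, 0.0, 1.0]]
{'time': 0.1, 'q': array([-1.38391584,  0.38414127,  0.01636659,  1.37106351, -0.00629963,
        1.38822628, -0.0464809 ]), 'joint_vel': array([ 0.00063489, -0.00128228, -0.0001057 , -0.00401508,  0.0007601 ,
       -0.00054081, -0.00113204]), 'effort': array([ 3.32048876e-03, -6.29132724e+01,  8.47731382e-01, -3.72760284e+01,
        1.67837727e-02,  1.03247358e-02,  8.31236980e-05]), 'position': array([0.15433785, 0.60515921, 0.23038026]), 'tcp_rot': array([ 1.24520973e-01,  9.92216573e-01, -8.89106378e-04, -9.96686396e-05]), 'ft_force': array([-0.36282526, -0.2322511 , -0.36071274]), 'ft_torque': array([ 0.035478  , -0.01837408, -0.02482344]), 'grasp_force': 0.0, 'opening': 0.9979828219077668}
```

View pics/scene0.png

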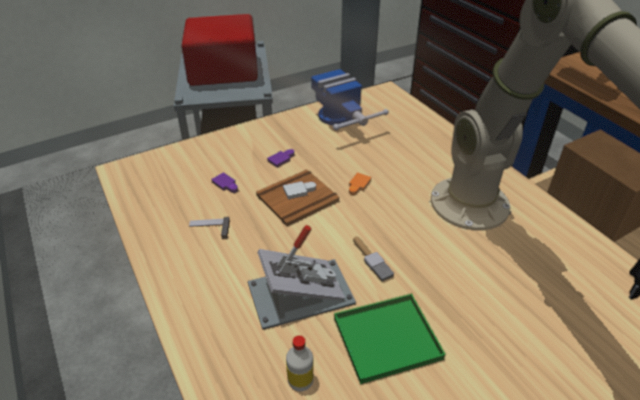

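View pics/top0.png

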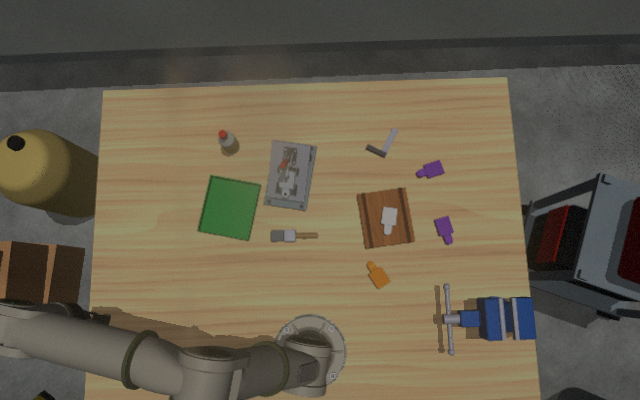

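The scene view shows the fixture at about (300,285), board at (298,197), tray at (388,337) and bottle at (300,365). In the top view they are at (290,175), (386,218), (230,208) and (227,140). Next I'll enlarge the fixture and board.

```bash
python3 - <<'E'
from h import *
s=cv2.imread("pics/scene0.png");t=cv2.imread("pics/top0.png")
z=lambda i,x,y,w,h,f:cv2.resize(i[y:y+h,x:x+w],None,fx=f,fy=f,interpolation=cv2.INTER_CUBIC)
a=z(s,240,220,120,110,5);  # 600x550
cv2.imwrite("pics/c1.png",z(s,240,222,130,100,6))
L=z(t,255,130,72,90,6); Rr=z(t,350,180,70,90,5)
c=np.zeros((545,800,3),np.uint8);c[:540,:432]=L;c[:450,440:790]=Rr
cv2.imwrite("pics/c2.png",c)
E
```

```text
(no output)
```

View pics/c1.png

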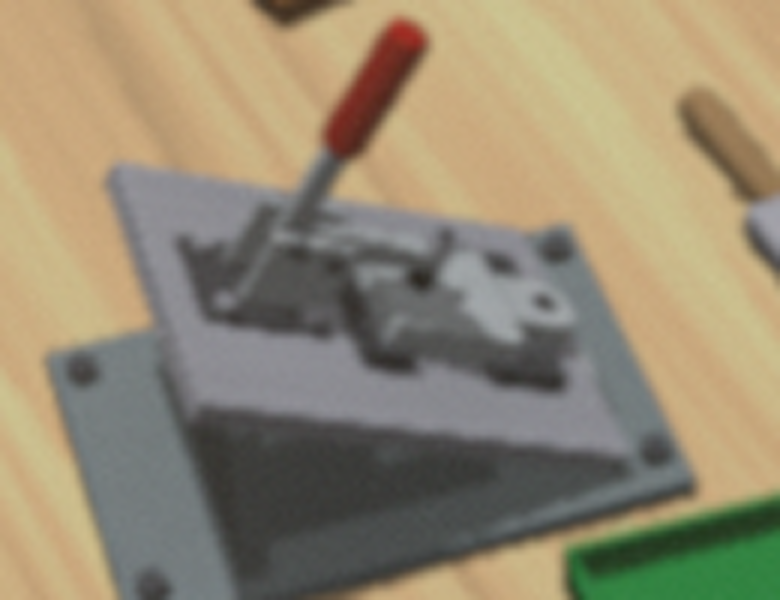

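View pics/c2.png

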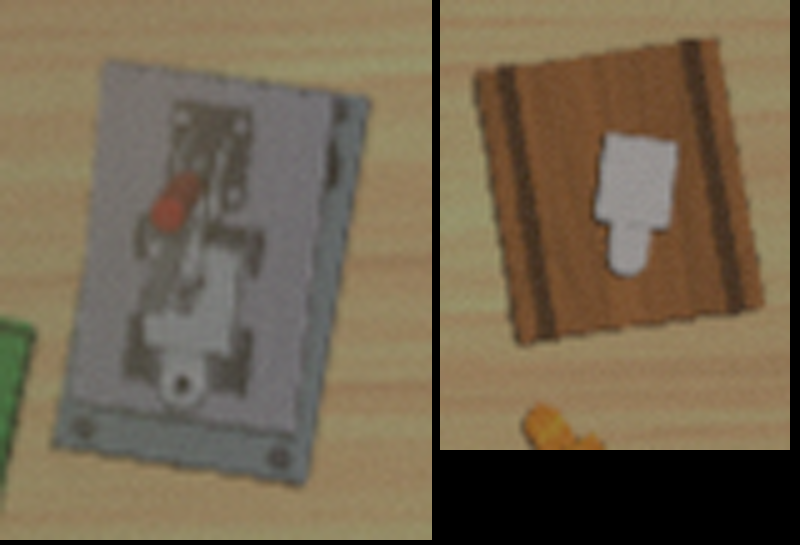

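The scene crop shows the hole at (545,302), the plate corners at (115,170), (195,405) and (625,465), and the grip's end at (407,35). The top crop shows the plate corners at (105,62), (335,90), (72,402) and (295,432), and the hole at (182,382). The blank's tongue points toward the robot.

```bash
cat > m.py <<'E'
from h import *
from scipy.optimize import least_squares
S=get_image("scene");T=get_image("top")
s=lambda U,V:(240+(U+.5)/6-.5,222+(V+.5)/6-.5)
t=lambda U,V:(255+(U+.5)/6-.5,130+(V+.5)/6-.5)
c30,s30=np.cos(np.pi/6),.5
def nest(p,P):
    x,y,z=P;v=np.array([x*c30-z*s30,y,x*s30+z*c30+.064])
    return R.from_euler('z',p[2]).apply(v)+[p[0],p[1],0]
def res(p,full=False):
    xu=p[3];h=p[4];r=[]
    L=[(T,t(182,382),(-.05,0,.016)),(S,s(545,302),(-.05,0,.016)),
     (T,t(105,62),(xu,.065,0)),(T,t(335,90),(xu,-.065,0)),(T,t(72,402),(xu-.2,.065,0)),(T,t(295,432),(xu-.2,-.065,0)),
     (S,s(115,170),(xu,-.065,0)),(S,s(195,405),(xu,.065,0)),(S,s(625,465),(xu-.2,.065,0)),
     (S,s(407,35),(.08+.102*np.sin(h),0,.034+.102*np.cos(h)))]
    for i,uv,P in L: r.append(proj(i,nest(p,P))-uv)
    return np.array(r) if full else np.ravel(r)
f=least_squares(res,[.55,.05,-.1,.11,0.02],loss='soft_l1')
print("nest",f.x.round(4));print(res(f.x,True).round(2).tolist())
for n,im in(("T",T),("S",S)):
    hsv=cv2.cvtColor(im["image"],cv2.COLOR_BGR2HSV)
    g=cv2.inRange(hsv,(50,100,40),(75,255,255))
    c=max(cv2.findContours(g,0,1)[0],key=cv2.contourArea)
    print(n,"tray",[onz(im,*q,.024)[:2].round(3).tolist() for q in cv2.boxPoints(cv2.minAreaRect(c))])
    w=((hsv[...,1]<60)&(hsv[...,2]>105)).astype(np.uint8)
    if n=="T": w[:,:370]=0;w[:,405:]=0;w[:203]=0;w[240:]=0
    else: w[:,278:320];w[:,:280]=0;w[:,320:]=0;w[:178]=0;w[202:]=0
    c=max(cv2.findContours(w,0,1)[0],key=cv2.contourArea)[:,0].astype(float)
    P=np.array([onz(im,*q,.034)[:2] for q in c]).astype(np.float32)
    M=cv2.moments(P.reshape(-1,1,2)*1000);k=np.array([M['m10'],M['m01']])/M['m00']
    r=cv2.minAreaRect(P*1000)
    print(n,"blank cen",k.round(1),"area mm2",M['m00'],"rect",np.round(r[0],1),np.round(r[1],1),r[2])
E
python3 m.py
```

```text
nest [ 0.5769  0.0602 -0.1862  0.124   0.0337]
[[0.02, 0.03], [-0.55, 0.87], [-0.49, -0.29], [-0.08, 0.78], [-0.05, -0.62], [-0.16, 0.08], [-0.73, -1.23], [0.2, 0.24], [0.81, -0.9], [0.02, -0.14]]
T tray [[0.414, 0.376], [0.608, 0.336], [0.562, 0.16], [0.371, 0.203]]
T blank cen [ 431.7 -279.4] area mm2 3433.913481456926 rect [ 425.1 -278.1] [50.2 93.5] 79.07333374023438
S tray [[0.57, 0.161], [0.334, 0.202], [0.419, 0.384], [0.625, 0.34]]
S blank cen [ 431.4 -280.9] area mm2 4034.197026117705 rect [ 424.8 -278.8] [56.7 98.1] 77.44864654541016
```

Nest: about (0.577, 0.060), yaw -0.186. Blank origin: about (0.441, -0.282), yaw -0.20. Tray centre: about (0.489, 0.269). These agree with the sizes given and with each other, so I'll move in front of the handle with the fingers shut.

Request:
play_rows(increments=[-0.025, -0.0213, 0, 0, 0, -0.025, -0.0213, 0, 0, 0, -0.025, -0.0213, 0, 0, 0, -0.025, -0.0213, 0, 0, 0, -0.025, -0.0213, 0, 0, 0, -0.025, -0.0213, 0, 0, 0, -0.025, -0.0213, 0, 0, 0, -0.025, -0.0213, 0, 0, 0, -0.025, -0.0213, 0, 0, 0, -0.025, -0.0213, 0, 0, 0, -0.025, -0.0213, 0, 0, 0, -0.025, -0.0213, 0, 0, 0, -0.025, -0.0213, 0, 0, 0, -0.025, -0.0213, 0, 0, 0, -0.025, -0.0213, 0, 0, 0, -0.025, -0.0213, 0, 0, 0, -0.025, -0.0213, 0, 0, 0, -0.025, -0.0213, 0, 0, 0, -0.025, -0.0213, 0, 0, 0, -0.025, -0.0213, 0, -0.063, 0], force=40)

```text
time: 2.2
position: [0.5342, 0.0681, 0.2312]
tcp_rot: [0.093, 0.996, 0.0, -0.0]
ft_force: [0.2, -0.4, 0.6]
opening: -0.001
grasp_force: 0.0
```

```bash
cat >> h.py <<'E'
N=np.array([.5769,.0602,-.1862])
def st(f=N):
    s=manip.sense();M=R.from_quat(s["tcp_rot"]).as_matrix();p=s["position"]
    c,q=np.cos(f[2]),np.sin(f[2]);d=p[:2]-f[:2]
    print("t",round(s["time"],1),"pos",p.round(4),"in frame xy(mm)",(1000*np.array([c*d[0]+q*d[1],-q*d[0]+c*d[1]])).round(1),"z",round(1000*p[2],1),
     "toolyaw",round(float(np.arctan2(-M[1,0],-M[0,0])),4),"tilt",M[:2,2].round(4),"F",s["ft_force"].round(1),"open",round(float(s["opening"]),3),"gf",round(float(s["grasp_force"]),1))
E
python3 -c "
from h import *
st()"
```

```text
t 2.2 pos [0.5342 0.0681 0.2312] in frame xy(mm) [-43.5  -0.1] z 231.2 toolyaw -0.1862 tilt [-0.0001  0.0001] F [ 0.2 -0.4  0.6] open -0.001 gf 0.0
```

Request:
play_rows(increments=[0, 0, 0.018, 0, 0, 0, 0, 0.018, 0, 0, -0.018, 0, 0, 0, 0, -0.018, 0, 0, 0, 0, -0.008, 0, 0, 0, 0, -0.008, 0, 0, 0, 0, -0.008, 0, 0, 0, 0, -0.008, 0, 0, 0, 0, -0.008, 0, 0, 0, 0, -0.008, 0, 0, 0, 0, -0.008, 0, 0, 0, 0, -0.008, 0, 0, 0, 0, -0.008, 0, 0, 0, 0])

```text
time: 3.5
position: [0.6376, 0.0498, 0.1943]
tcp_rot: [0.093, 0.996, 0.0, -0.003]
ft_force: [-10.8, 0.4, -0.3]
opening: 0.001
grasp_force: 4.8
```

```bash
python3 -c "
from h import *
st()"
```

```text
t 3.5 pos [0.6376 0.0498 0.1943] in frame xy(mm) [61.5  1. ] z 194.3 toolyaw -0.1862 tilt [-0.0061  0.0008] F [-10.8   0.4  -0.3] open 0.001 gf 4.8
```

Request:
play_rows(increments=[-0.003, 0, 0, 0, 0, -0.003, 0, 0, 0, 0, -0.002, 0, 0, 0, 0])

```text
time: 3.8
position: [0.6446, 0.0488, 0.1934]
tcp_rot: [0.093, 0.996, 0.0, -0.004]
ft_force: [-16.5, 2.1, 2.8]
opening: 0.002
grasp_force: 8.1
```

```bash
python3 -c "
from h import *
st()
for n,x,y,w,h in(('scene',240,212,130,100),):
    i=get_image(n)['image'];cv2.imwrite('pics/c3.png',cv2.resize(i[y:y+h,x:x+w],None,fx=6,fy=6,interpolation=2))"
```

```text
t 3.8 pos [0.6446 0.0488 0.1934] in frame xy(mm) [68.6  1.3] z 193.4 toolyaw -0.1859 tilt [-0.0083  0.0011] F [-16.5   2.1   2.8] open 0.002 gf 8.1
```

View pics/c3.png

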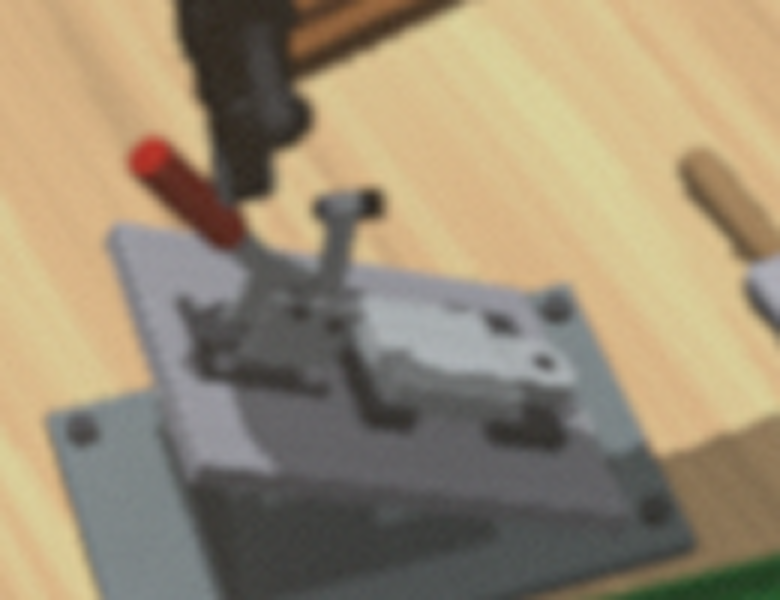

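The handle is leaning back and the clamp arm stands up. I'll check that the handle is at its stop.

Request:
play_rows(increments=[-0.003, 0, 0, 0, 0, -0.003, 0, 0, 0, 0, 0, 0, 0, 0, 0])

```text
time: 4.15
position: [0.6455, 0.0487, 0.1931]
tcp_rot: [0.092, 0.996, 0.001, -0.01]
ft_force: [-37.0, 4.4, 14.4]
opening: 0.0
grasp_force: 19.1
```

```bash
python3 -c "
from h import *
st()"
```

```text
t 4.2 pos [0.6455 0.0487 0.1931] in frame xy(mm) [69.5  1.4] z 193.1 toolyaw -0.1852 tilt [-0.0196  0.0031] F [-37.    4.4  14.4] open 0.0 gf 19.1
```

The handle is at its stop: the force jumped with almost no travel. Now I'll back off, rise, go over the lug and open.

Request:
play_rows(increments=[0.012, 0, 0, 0, 0, 0, 0, -0.03, 0, 0, 0, 0, -0.03, 0, 0, 0, 0, -0.03, 0, 0.4, 0.03, 0, 0, 0, 0.75, 0.03, 0, 0, 0, 0.75, 0.0325, 0, 0, 0, 0.75, 0, 0, 0.03, 0, 0.75, 0, 0, 0.03, 0, 0.75, 0, 0, 0.03, 0, 0.75, 0, 0, 0.03, 0, 0.75, 0, 0, 0.03, 0, 0.75, 0, 0, 0.02, 0, 0.75, 0, 0, 0, 0, 0.75])

```text
time: 5.55
position: [0.5486, 0.0658, 0.1123]
tcp_rot: [0.093, 0.996, -0.001, -0.003]
ft_force: [0.2, 0.2, 0.3]
opening: 0.749
grasp_force: 0.0
```

```bash
python3 -c "
from h import *
st()
i=get_image('scene')['image'];y,x,h,w=192,240,120,130;a=cv2.resize(i[y:y+h,x:x+w],None,fx=5,fy=5,interpolation=2)
cv2.imwrite('pics/c4.png',a)"
```

```text
t 5.5 pos [0.5486 0.0658 0.1123] in frame xy(mm) [-28.9   0.3] z 112.3 toolyaw -0.1866 tilt [-0.0058 -0.0015] F [0.2 0.2 0.3] open 0.749 gf 0.0
```

View pics/c4.png

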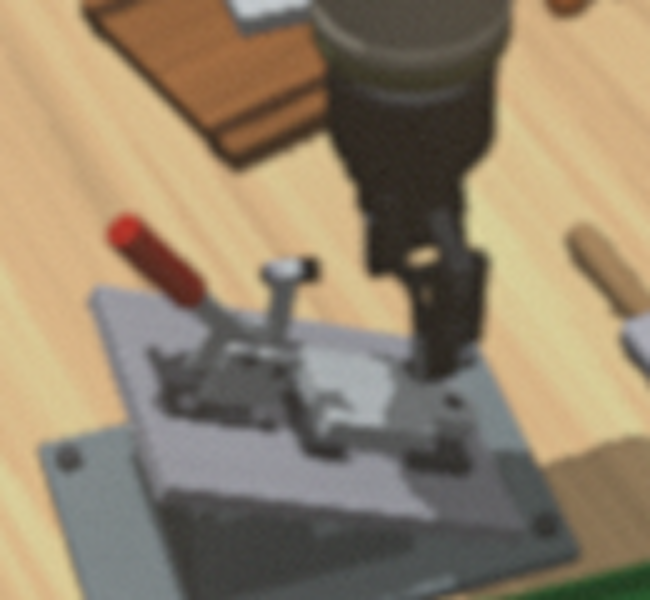

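The open gripper hangs over the lug's lower half, with the clamp arm upright behind it and nothing touching. I'll go down in steps.

Request:
play_rows(increments=[0, 0, 0.01, 0, 0.75, 0, 0, 0.01, 0, 0.75, 0, 0, 0.01, 0, 0.75, 0, 0, 0.005, 0, 0.75, 0, 0, 0, 0, 0.75])

```text
time: 6.1
position: [0.5502, 0.0658, 0.0793]
tcp_rot: [0.093, 0.996, -0.0, -0.001]
ft_force: [-0.6, -0.5, 0.6]
opening: 0.749
grasp_force: 0.0
```

```bash
python3 -c "
from h import *
st()"
```

```text
t 6.1 pos [0.5502 0.0658 0.0793] in frame xy(mm) [-27.2   0.6] z 79.3 toolyaw -0.1868 tilt [-0.0016 -0.0005] F [-0.6 -0.5  0.6] open 0.749 gf 0.0
```

Request:
play_rows(increments=[0, 0, 0.005, 0, 0.75, 0, 0, 0.005, 0, 0.75, 0, 0, 0.003, 0, 0.75, 0, 0, 0, 0, 0.75])

```text
time: 6.5
position: [0.5505, 0.0659, 0.0667]
tcp_rot: [0.093, 0.996, -0.0, -0.0]
ft_force: [-0.7, 0.3, 0.8]
opening: 0.749
grasp_force: 0.0
```

Request:
play_rows(increments=[0, 0, 0.002, 0, 0.75, 0, 0, 0.002, 0, 0.75, 0, 0, 0, 0, 0.75])

```text
time: 6.8
position: [0.5507, 0.066, 0.0631]
tcp_rot: [0.093, 0.996, -0.0, -0.0]
ft_force: [-0.2, -0.2, -0.5]
opening: 0.746
grasp_force: 0.0
```

Request:
play_rows(increments=[0, 0, 0.002, 0, 0.75, 0, 0, 0.001, 0, 0.75, 0, 0, 0, 0, 0.75])

```text
time: 7.1
position: [0.5507, 0.066, 0.0601]
tcp_rot: [0.093, 0.996, -0.0, -0.0]
ft_force: [0.4, -0.3, -0.7]
opening: 0.748
grasp_force: 0.0
```

Request:
play_rows(increments=[0, 0, 0.002, 0, 0.75, 0, 0, 0, 0, 0.75])

```text
time: 7.3
position: [0.5507, 0.066, 0.058]
tcp_rot: [0.093, 0.996, -0.0, -0.0]
ft_force: [-0.1, -0.6, -0.4]
opening: 0.75
grasp_force: 0.0
```

Request:
play_rows(increments=[0, 0, 0.002, 0, 0.75, 0, 0, 0, 0, 0.75])

```text
time: 7.5
position: [0.551, 0.066, 0.0562]
tcp_rot: [0.093, 0.996, -0.0, 0.0]
ft_force: [-0.2, 0.6, -0.5]
opening: 0.746
grasp_force: 0.3
```

Request:
play_rows(increments=[0, 0, -0.001, 0, 0.6, 0, 0, 0, 0, 0.4, 0, 0, 0, 0, 0.4, 0, 0, 0, 0, 0.4, 0, 0, 0, 0, 0.4], force=70)

```text
time: 8.0
position: [0.5515, 0.0646, 0.059]
tcp_rot: [0.094, 0.996, -0.0, 0.001]
ft_force: [-5.4, -2.9, 15.7]
opening: 0.558
grasp_force: 75.7
```

```bash
python3 -c "
from h import *
st()"
```

```text
t 8.0 pos [0.5515 0.0646 0.059 ] in frame xy(mm) [-25.8  -0.4] z 59.0 toolyaw -0.1883 tilt [ 0.0013 -0.0004] F [-5.4 -2.9 15.7] open 0.558 gf 75.7
```

It's gripped. I'll lift along the plate normal.

Request:
play_rows(increments=[0.0015, 0, -0.0026, 0, 0.4, 0.0015, 0, -0.0026, 0, 0.4, 0.002, 0, -0.0035, 0, 0.4, 0.002, 0, -0.0035, 0, 0.4, 0.002, 0, -0.0035, 0, 0.4, 0.003, 0, -0.0052, 0, 0.4, 0.003, 0, -0.0052, 0, 0.4, 0, 0, 0, 0, 0.4])

```text
time: 8.8
position: [0.5361, 0.0691, 0.0843]
tcp_rot: [0.093, 0.996, 0.0, 0.0]
ft_force: [0.6, -0.4, -1.9]
opening: 0.554
grasp_force: 72.4
```

```bash
python3 -c "
from h import *
st()
i=get_image('scene')['image'];y,x,h,w=192,240,120,130;a=cv2.resize(i[y:y+h,x:x+w],None,fx=5,fy=5,interpolation=2)
cv2.imwrite('pics/c5.png',a)"
```

```text
t 8.8 pos [0.5361 0.0691 0.0843] in frame xy(mm) [-41.7   1.2] z 84.3 toolyaw -0.1864 tilt [0.0009 0.0006] F [ 0.6 -0.4 -1.9] open 0.554 gf 72.4
```

View pics/c5.png

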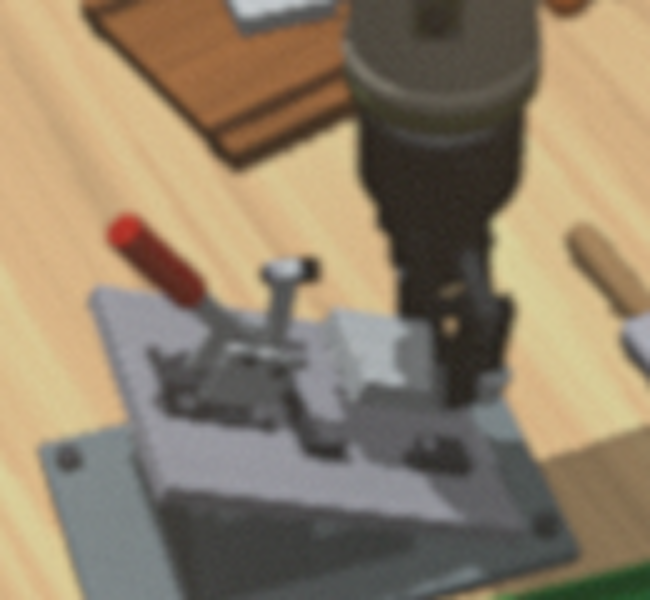

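The lug is held (weight about 1.9 N) and clear of the nest. I'll carry it to the tray.

Request:
play_rows(increments=[0, 0, -0.02, 0, 0.4, 0, 0, -0.02, 0, 0.4, 0, 0, -0.02, 0, 0.4, 0.01, 0.02, -0.01, 0, 0.4, 0.01, 0.025, 0, 0, 0.4, 0.01, 0.025, 0, 0, 0.4, 0.01, 0.025, 0, 0, 0.4, 0.01, 0.025, 0, 0, 0.4, 0.01, 0.025, 0, 0, 0.4, 0.01, 0.022, 0, 0, 0.4, 0.017, 0.02, 0, 0, 0.4, 0, 0, 0.02, 0, 0.4, 0, 0, 0.02, 0, 0.4, 0, 0, 0.02, 0, 0.4, 0, 0, 0.02, 0, 0.4, 0, 0, 0.02, 0, 0.4, 0, 0, 0.01, 0, 0.4, 0, 0, 0, 0, 0.4])

```text
time: 10.65
position: [0.4843, 0.2681, 0.0419]
tcp_rot: [0.093, 0.996, -0.001, -0.001]
ft_force: [0.1, -1.0, -1.9]
opening: 0.558
grasp_force: 72.5
```

```bash
python3 -c "
from h import *
st([.489,.269,-.2])"
```

```text
t 10.7 pos [0.4843 0.2681 0.0419] in frame xy(mm) [-4.4 -1.9] z 41.9 toolyaw -0.1867 tilt [-0.0025 -0.0019] F [ 0.1 -1.  -1.9] open 0.558 gf 72.5
```

Now I'll go down with a lighter grip so the tongue tip touches and the lug pivots flat.

Request:
play_rows(increments=[0, 0, 0.005, 0, 0.4, 0, 0, 0.004, 0, 0.4, 0, 0, 0.003, 0, 0.4, -0.001, 0, 0.002, 0, 0.4, -0.001, 0, 0.002, 0, 0.4, 0, 0, 0, 0, 0.4], force=25)

```text
time: 11.25
position: [0.488, 0.2686, 0.0286]
tcp_rot: [0.093, 0.996, 0.001, 0.0]
ft_force: [-2.6, -1.6, 9.8]
opening: 0.555
grasp_force: 73.7
```

Request:
play_rows(increments=[-0.001, 0, 0.002, 0, 0.4, -0.001, 0, 0.002, 0, 0.4, -0.001, 0, 0.002, 0, 0.4, -0.001, 0, 0.002, 0, 0.4])

```text
time: 11.65
position: [0.4943, 0.2676, 0.022]
tcp_rot: [0.094, 0.996, 0.001, 0.003]
ft_force: [4.0, -2.6, 14.1]
opening: 0.556
grasp_force: 80.2
```

Request:
play_rows(increments=[-0.001, 0, 0.002, 0, 0.45, -0.001, 0, 0.002, 0, 0.45, -0.001, 0, 0.002, 0, 0.45, 0, 0, 0, 0, 0.45], force=20)

```text
time: 12.05
position: [0.498, 0.2674, 0.0162]
tcp_rot: [0.094, 0.996, 0.002, 0.003]
ft_force: [4.2, -2.0, 12.2]
opening: 0.553
grasp_force: 83.8
```

```bash
python3 -c "
from h import *
st([.489,.269,-.2])
i=get_image('scene')['image'];y,x,h,w=260,320,130,130;a=cv2.resize(i[y:y+h,x:x+w],None,fx=4.5,fy=4.5,interpolation=2)
cv2.imwrite('pics/c6.png',a)"
```

```text
t 12.1 pos [0.498  0.2674 0.0162] in frame xy(mm) [9.2 0.2] z 16.2 toolyaw -0.1882 tilt [0.0067 0.0029] F [ 4.2 -2.  12.2] open 0.553 gf 83.8
```

View pics/c6.png

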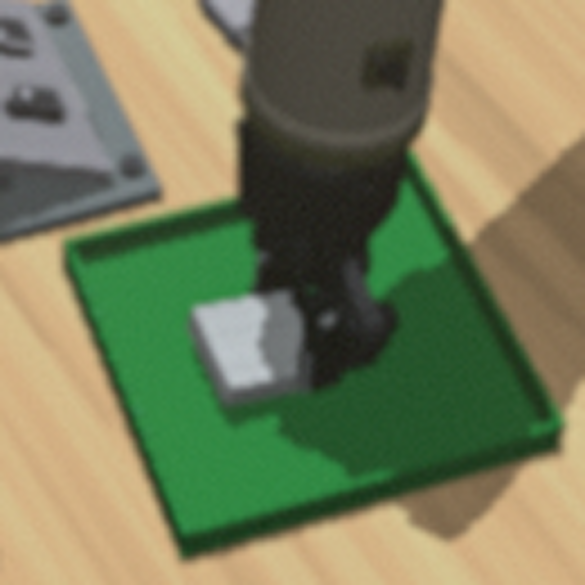

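The lug is pivoting flat; only a small tilt remains. I'll go on down, then release.

Request:
play_rows(increments=[-0.001, 0, 0.002, 0, 0.45, -0.001, 0, 0.002, 0, 0.45, 0, 0, 0.002, 0, 0.45, 0, 0, 0, 0, 0.45])

```text
time: 12.5
position: [0.5008, 0.2672, 0.0106]
tcp_rot: [0.094, 0.996, 0.002, 0.004]
ft_force: [5.7, -1.6, 13.3]
opening: 0.554
grasp_force: 86.3
```

Request:
play_rows(increments=[0, 0, 0.001, 0, 0.45, 0, 0, 0.001, 0, 0.45, 0, 0, 0, 0, 0.45])

```text
time: 12.8
position: [0.5014, 0.2672, 0.0091]
tcp_rot: [0.094, 0.996, 0.002, 0.004]
ft_force: [6.9, -2.2, 15.9]
opening: 0.556
grasp_force: 87.1
```

Request:
play_rows(increments=[0, 0, 0.001, 0, 0.45, 0, 0, 0.001, 0, 0.45, 0, 0, 0, 0, 0.45])

```text
time: 13.1
position: [0.5016, 0.2671, 0.0084]
tcp_rot: [0.094, 0.996, 0.003, 0.005]
ft_force: [1.4, -5.1, 28.9]
opening: 0.559
grasp_force: 88.7
```

Request:
play_rows(increments=[0, 0, 0, 0, 0.6, 0, 0, 0, 0, 0.65, 0, 0, -0.002, 0, 0.75, 0, 0, -0.01, 0, 0.85, 0, 0, -0.03, 0, 0.85, 0, 0, -0.04, 0, 0.85, 0, 0, -0.04, 0, 0.85, 0, 0, -0.04, 0, 0.85])

```text
time: 13.9
position: [0.4958, 0.2664, 0.1674]
tcp_rot: [0.093, 0.996, -0.0, -0.0]
ft_force: [0.1, 0.3, 1.0]
opening: 0.85
grasp_force: 0.0
```

```bash
python3 -c "
from h import *
st()"
```

```text
t 13.9 pos [0.4958 0.2664 0.1674] in frame xy(mm) [-117.9  187.6] z 167.4 toolyaw -0.1868 tilt [-0.0002 -0.0003] F [0.1 0.3 1. ] open 0.85 gf 0.0
```

The jump to 29 N shows the lug is flat, and it's released. I'll go to the blank and grip it near the lower end of its head, so the body clears the clamp pad later.

Request:
play_rows(increments=[-0.0016, -0.0304, 0, 0, 0.85, -0.0016, -0.0304, 0, 0, 0.85, -0.0016, -0.0304, 0, 0, 0.85, -0.0016, -0.0304, 0, 0, 0.85, -0.0016, -0.0304, 0, 0, 0.85, -0.0016, -0.0304, 0, 0, 0.85, -0.0016, -0.0304, 0, 0, 0.85, -0.0016, -0.0304, 0, 0, 0.85, -0.0016, -0.0304, 0, 0, 0.85, -0.0016, -0.0304, 0, 0, 0.85, -0.0016, -0.0304, 0, 0, 0.85, -0.0016, -0.0304, 0, 0, 0.85, -0.0016, -0.0304, 0, 0, 0.85, -0.0016, -0.0304, 0, 0, 0.85, -0.0016, -0.0304, 0, 0, 0.85, -0.0016, -0.0304, 0, 0, 0.85, -0.0016, -0.0304, 0, 0, 0.85, -0.0016, -0.0304, 0, 0.015, 0.85, 0, 0, 0.02, 0, 0.85, 0, 0, 0.02, 0, 0.85])

```text
time: 15.9
position: [0.4227, -0.2778, 0.1258]
tcp_rot: [0.102, 0.995, -0.0, 0.001]
ft_force: [0.6, 0.4, 0.4]
opening: 0.848
grasp_force: 0.0
```

```bash
python3 - <<'E'
from h import *
st([.4414,-.282,-.2])
T=get_image("top")["image"];S=get_image("scene")["image"]
z=lambda i,x,y,w,h,f:cv2.resize(i[y:y+h,x:x+w],None,fx=f,fy=f,interpolation=cv2.INTER_CUBIC)
c=np.zeros((600,800,3),np.uint8)
c[:400,:400]=z(S,340,290,100,100,4);c[:400,400:800]=z(S,240,140,100,100,4);c[400:600,:400]=z(T,195,150,100,50,4) ;c[400:600,400:800]=z(T,340,190,100,50,4)
cv2.imwrite("pics/c7.png",c)
E
```

```text
t 15.9 pos [ 0.4227 -0.2778  0.1258] in frame xy(mm) [-19.1   0.4] z 125.8 toolyaw -0.2041 tilt [ 0.0014 -0.0007] F [0.6 0.4 0.4] open 0.848 gf 0.0
```

View pics/c7.png

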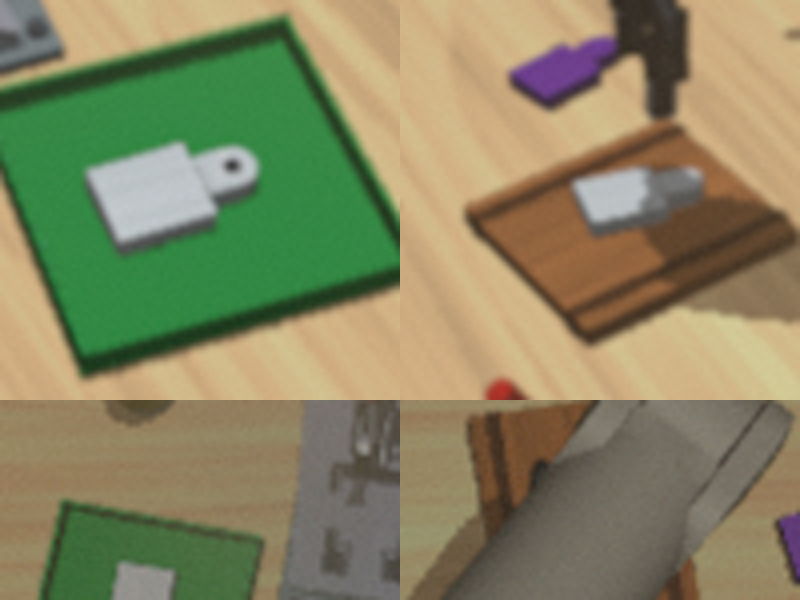

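The drilled lug lies flat in the tray with its hole up, at about (170,195). The blank is untouched on the board under the gripper. I'll go down and grip it.

Request:
play_rows(increments=[0, 0, 0.03, 0, 0.75, 0, 0, 0.03, 0, 0.75, 0, 0, 0.02, 0, 0.75, 0, 0, 0.01, 0, 0.75, 0, 0, 0.008, 0, 0.75, 0, 0, 0.003, 0, 0.75, 0, 0, 0, 0, 0.75, 0, 0, 0, 0, 0.6, 0, 0, 0, 0, 0.4, 0, 0, 0, 0, 0.4, 0, 0, 0, 0, 0.4, 0, 0, 0, 0, 0.4], force=50)

```text
time: 17.2
position: [0.4235, -0.2769, 0.0257]
tcp_rot: [0.101, 0.995, -0.0, 0.001]
ft_force: [-1.8, 1.5, 7.3]
opening: 0.563
grasp_force: 50.9
```

```bash
python3 -c "
from h import *
st([.4414,-.282,-.2])"
```

```text
t 17.2 pos [ 0.4235 -0.2769  0.0257] in frame xy(mm) [-18.5   1.4] z 25.7 toolyaw -0.202 tilt [ 0.0018 -0.0005] F [-1.8  1.5  7.3] open 0.563 gf 50.9
```

Request:
play_rows(increments=[0, 0, -0.005, 0, 0.4, 0, 0, -0.01, 0, 0.4, 0, 0, -0.02, 0, 0.4, 0, 0, -0.03, 0, 0.4, 0, 0, -0.03, 0, 0.4, 0, 0, -0.03, 0, 0.4, 0, 0, -0.005, 0, 0.4, 0, 0, 0, 0, 0.4])

```text
time: 18.0
position: [0.4234, -0.2766, 0.1556]
tcp_rot: [0.101, 0.995, -0.0, 0.001]
ft_force: [-0.2, 0.5, -2.5]
opening: 0.56
grasp_force: 52.1
```

```bash
python3 - <<'E'
from h import *
st([.4414,-.282,-.2]);st()
# lug top-face in scene: measure tilt/positions of bright blob
S=get_image("scene")["image"];y,x,h,w=120,270,100,130
cv2.imwrite("pics/c8.png",cv2.resize(S[y:y+h,x:x+w],None,fx=5,fy=5,interpolation=2))
E
```

```text
t 18.0 pos [ 0.4234 -0.2766  0.1556] in frame xy(mm) [-18.7   1.7] z 155.6 toolyaw -0.2016 tilt [ 0.0025 -0.0003] F [-0.2  0.5 -2.5] open 0.56 gf 52.1
t 18.0 pos [ 0.4234 -0.2766  0.1556] in frame xy(mm) [ -88.5 -359.4] z 155.6 toolyaw -0.2016 tilt [ 0.0025 -0.0003] F [-0.2  0.5 -2.5] open 0.56 gf 52.1
```

View pics/c8.png

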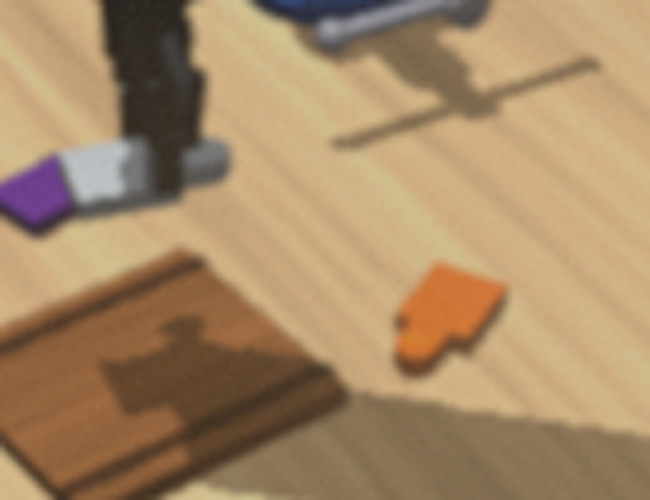

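The blank is held level with its tongue toward the robot. Next I'll align the yaw, carry it in front of the nest and go down.

Request:
play_rows(increments=[0, 0, 0, -0.0147, 0.4, -0.0024, 0.0299, 0, 0, 0.4, -0.0024, 0.0299, 0, 0, 0.4, -0.0024, 0.0299, 0, 0, 0.4, -0.0024, 0.0299, 0, 0, 0.4, -0.0024, 0.0299, 0, 0, 0.4, -0.0024, 0.0299, 0, 0, 0.4, -0.0024, 0.0299, 0, 0, 0.4, -0.0024, 0.0299, 0, 0, 0.4, -0.0024, 0.0299, 0, 0, 0.4, -0.0024, 0.0299, 0, 0, 0.4, -0.0024, 0.0299, 0, 0, 0.4, -0.0024, 0.0299, 0, 0, 0.4, 0, 0, 0.02, 0, 0.4, 0, 0, 0.02, 0, 0.4, 0, 0, 0.015, 0, 0.4, 0, 0, 0, 0, 0.4])

```text
time: 19.75
position: [0.5153, 0.0703, 0.096]
tcp_rot: [0.093, 0.996, -0.001, -0.003]
ft_force: [-0.1, -0.2, -1.4]
opening: 0.562
grasp_force: 52.1
```

```bash
python3 -c "
from h import *
st()"
```

```text
t 19.8 pos [0.5153 0.0703 0.096 ] in frame xy(mm) [-62.4  -1.5] z 96.0 toolyaw -0.1865 tilt [-0.0064 -0.0024] F [-0.1 -0.2 -1.4] open 0.562 gf 52.1
```

Request:
play_rows(increments=[-0.008, 0, -0.002, 0, 0.4, -0.008, 0, 0, 0, 0.4, -0.008, 0, 0, 0, 0.4, -0.008, 0, 0, 0, 0.4, 0, 0, 0, 0, 0.4, 0, 0, 0.004, 0, 0.4, 0, 0, 0, 0, 0.4])

```text
time: 20.45
position: [0.5487, 0.0648, 0.0967]
tcp_rot: [0.093, 0.996, -0.0, -0.001]
ft_force: [0.2, -0.2, -1.5]
opening: 0.564
grasp_force: 52.1
```

```bash
python3 -c "
from h import *
st()"
```

```text
t 20.4 pos [0.5487 0.0648 0.0967] in frame xy(mm) [-28.6  -0.7] z 96.7 toolyaw -0.187 tilt [-0.0013 -0.0002] F [ 0.2 -0.2 -1.5] open 0.564 gf 52.1
```

Going down until the head's upper edge touches the floor; I expect that at a TCP height of about 84 mm.

Request:
play_rows(increments=[0, 0, 0.004, 0, 0.4, 0, 0, 0.004, 0, 0.4, 0, 0, 0.002, 0, 0.4, 0, 0, 0, 0, 0.4])

```text
time: 20.85
position: [0.5489, 0.0649, 0.0869]
tcp_rot: [0.093, 0.996, -0.0, -0.0]
ft_force: [0.1, -0.4, -1.4]
opening: 0.564
grasp_force: 52.1
```

Request:
play_rows(increments=[0, 0, 0.002, 0, 0.4, 0, 0, 0.002, 0, 0.4, 0, 0, 0, 0, 0.4])

```text
time: 21.15
position: [0.5493, 0.0648, 0.0833]
tcp_rot: [0.093, 0.996, -0.0, -0.0]
ft_force: [0.7, 0.1, -1.5]
opening: 0.562
grasp_force: 52.3
```

Request:
play_rows(increments=[0, 0, 0.002, 0, 0.4, 0, 0, 0, 0, 0.4])

```text
time: 21.35
position: [0.5491, 0.0649, 0.0816]
tcp_rot: [0.093, 0.996, 0.0, -0.0]
ft_force: [-4.4, 0.7, 4.8]
opening: 0.564
grasp_force: 52.9
```

Request:
play_rows(increments=[0, 0, 0.002, 0, 0.4, 0, 0, 0, 0, 0.4])

```text
time: 21.55
position: [0.5487, 0.065, 0.0797]
tcp_rot: [0.093, 0.996, 0.0, -0.001]
ft_force: [-7.4, 0.3, 8.1]
opening: 0.563
grasp_force: 53.4
```

Request:
play_rows(increments=[0, 0, 0.002, 0, 0.4, 0, 0, 0, 0, 0.4])

```text
time: 21.75
position: [0.5484, 0.0651, 0.0776]
tcp_rot: [0.093, 0.996, 0.0, -0.001]
ft_force: [-8.4, 1.3, 8.6]
opening: 0.56
grasp_force: 54.2
```

Contact is made and the blank is pivoting at about 9 N. I'll keep going down while feeding gently upslope.

Request:
play_rows(increments=[-0.0007, 0, 0.002, 0, 0.4, -0.0007, 0, 0.002, 0, 0.4, 0, 0, 0, 0, 0.4])

```text
time: 22.05
position: [0.5486, 0.065, 0.073]
tcp_rot: [0.093, 0.996, 0.0, -0.002]
ft_force: [-11.9, 1.2, 7.9]
opening: 0.562
grasp_force: 56.4
```

Request:
play_rows(increments=[-0.0007, 0, 0.002, 0, 0.4, -0.0007, 0, 0.002, 0, 0.4, 0, 0, 0, 0, 0.4])

```text
time: 22.35
position: [0.5493, 0.0649, 0.0687]
tcp_rot: [0.093, 0.996, 0.0, -0.003]
ft_force: [-13.3, 1.3, 9.2]
opening: 0.564
grasp_force: 58.7
```

```bash
python3 -c "
from h import *
st()"
```

```text
t 22.4 pos [0.5493 0.0649 0.0687] in frame xy(mm) [-28.   -0.5] z 68.7 toolyaw -0.1866 tilt [-0.0058  0.0008] F [-13.3   1.3   9.2] open 0.564 gf 58.7
```

Request:
play_rows(increments=[-0.001, 0, 0.002, 0, 0.4, -0.001, 0, 0.002, 0, 0.4, 0, 0, 0, 0, 0.4])

```text
time: 22.65
position: [0.5506, 0.0647, 0.0643]
tcp_rot: [0.093, 0.996, 0.0, -0.004]
ft_force: [-15.0, 1.7, 6.7]
opening: 0.557
grasp_force: 61.4
```

```bash
python3 -c "
from h import *
st()"
```

```text
t 22.6 pos [0.5506 0.0647 0.0643] in frame xy(mm) [-26.7  -0.4] z 64.3 toolyaw -0.1863 tilt [-0.0073  0.0008] F [-15.    1.7   6.7] open 0.557 gf 61.4
```

Request:
play_rows(increments=[-0.002, 0, 0, 0, 0.4, -0.001, 0, 0, 0, 0.4, 0, 0, 0, 0, 0.4])

```text
time: 22.95
position: [0.5537, 0.0643, 0.0645]
tcp_rot: [0.093, 0.996, 0.0, -0.003]
ft_force: [-14.6, 2.4, 7.3]
opening: 0.564
grasp_force: 62.3
```

```bash
python3 -c "
from h import *
st()"
```

```text
t 22.9 pos [0.5537 0.0643 0.0645] in frame xy(mm) [-23.6  -0.3] z 64.5 toolyaw -0.1861 tilt [-0.0069  0.0011] F [-14.6   2.4   7.3] open 0.564 gf 62.3
```

Request:
play_rows(increments=[-0.001, 0, 0.001, 0, 0.4, 0, 0, 0.001, 0, 0.4, 0, 0, 0, 0, 0.4])

```text
time: 23.25
position: [0.5546, 0.0641, 0.0633]
tcp_rot: [0.093, 0.996, 0.0, -0.004]
ft_force: [-18.3, 2.0, 16.6]
opening: 0.56
grasp_force: 64.3
```

Request:
play_rows(increments=[-0.001, 0, 0.001, 0, 0.4, 0, 0, 0.001, 0, 0.4, 0, 0, 0, 0, 0.4])

```text
time: 23.55
position: [0.5556, 0.0639, 0.0624]
tcp_rot: [0.093, 0.996, 0.001, -0.004]
ft_force: [-23.9, 2.1, 27.6]
opening: 0.561
grasp_force: 68.1
```

```bash
python3 -c "
from h import *
st()"
```

```text
t 23.6 pos [0.5556 0.0639 0.0624] in frame xy(mm) [-21.6  -0.3] z 62.4 toolyaw -0.1863 tilt [-0.0068  0.0023] F [-23.9   2.1  27.6] open 0.561 gf 68.1
```

Request:
play_rows(increments=[0.001, -0.001, 0, 0, 0.4, 0, -0.0005, 0, 0, 0.4, 0, 0, 0, 0, 0.4])

```text
time: 23.85
position: [0.5556, 0.0638, 0.0625]
tcp_rot: [0.092, 0.996, 0.001, -0.002]
ft_force: [-18.7, 4.4, 21.6]
opening: 0.563
grasp_force: 67.4
```

```bash
cat > tip.py <<'E'
from h import *
st()
S0=cv2.imread("pics/scene0.png");S=get_image("scene")
h=lambda P:proj(S,[N[0]+P[0],N[1]+P[1],P[2]])
def prof(i):
    g=cv2.GaussianBlur(i,(3,3),0).astype(int)
    # along axis line from lug (-40,0,16) to (-85,0,16) in scene
    c,s=np.cos(N[2]),np.sin(N[2]);o=[]
    for x in np.arange(-.040,-.084,-.002):
        xh=x*.866-.008;z=.064+x*.5+.0139
        u,v=proj(S,[N[0]+c*xh,N[1]+s*xh,z]);o.append(int(g[int(round(v)),int(round(u))].mean()))
    return o
print(prof(S0));print(prof(S["image"]))
E
python3 tip.py
```

```text
t 23.9 pos [0.5556 0.0638 0.0625] in frame xy(mm) [-21.6  -0.4] z 62.5 toolyaw -0.1852 tilt [-0.0041  0.0033] F [-18.7   4.4  21.6] open 0.563 gf 67.4
[155, 155, 142, 135, 135, 122, 122, 122, 136, 149, 149, 150, 150, 143, 131, 131, 124, 123, 123, 123, 124, 124]
[42, 42, 41, 47, 47, 55, 72, 72, 91, 104, 104, 109, 109, 106, 113, 113, 121, 127, 127, 130, 132, 132]
```

The blank is captured sideways, since the y nudge was blocked. I'll relax the push, let go and rise clear.

Request:
play_rows(increments=[0.001, 0.001, -0.001, 0, 0.4, 0.001, 0, -0.001, 0, 0.4, 0, 0, 0, 0, 0.58, 0, 0, 0, 0, 0.62, 0, 0, 0, 0, 0.7, 0, 0, 0, 0, 0.75])

```text
time: 24.5
position: [0.5562, 0.0628, 0.0633]
tcp_rot: [0.094, 0.996, -0.0, 0.0]
ft_force: [-0.6, 1.7, -0.4]
opening: 0.75
grasp_force: 0.0
```

Request:
play_rows(increments=[0.002, 0, -0.005, 0, 0.75, 0.003, 0, -0.01, 0, 0.75, 0.005, 0, -0.02, 0, 0.75, 0.005, 0, -0.03, 0, 0.75, 0.03, 0, -0.03, 0, 0.5, 0.04, 0, -0.03, 0, 0.1, 0.04, 0, -0.01, 0, 0, 0, 0, 0, 0, 0])

```text
time: 25.3
position: [0.4305, 0.0875, 0.201]
tcp_rot: [0.092, 0.996, 0.002, 0.001]
ft_force: [-0.1, 0.5, 0.1]
opening: 0.066
grasp_force: 0.0
```

```bash
cat > chk.py <<'E'
from h import *
st()
S0=cv2.imread("pics/scene0.png");S=get_image("scene");T0=cv2.imread("pics/top0.png");T=get_image("top")
def prof(im,i,y,z,a,b):
    g=cv2.cvtColor(i,cv2.COLOR_BGR2GRAY);c,s=np.cos(N[2]),np.sin(N[2]);o=[]
    for x in np.arange(a,b,-.002):
        xh=x*.866-z*.5;zw=.064+x*.5+z*.866
        u,v=proj(im,[N[0]+c*xh-s*y,N[1]+s*xh+c*y,zw]);o.append(int(cv2.getRectSubPix(g,(1,1),(float(u),float(v)))[0,0]))
    return o
for y in(0,.006,-.006): print(y,prof(S,S0,y,.016,-.056,-.084),prof(S,S["image"],y,.016,-.056,-.084))
for y in(0,): print("T",prof(T,T0,y,.016,-.056,-.084),prof(T,T["image"],y,.016,-.056,-.084))
for n,im,i0 in(("S",S,S0),("T",T,T0)):
    i=im["image"];h=cv2.cvtColor(i,cv2.COLOR_BGR2HSV);r=((h[...,1]<45)&(h[...,2]>150)).astype(np.uint8)
    u,v=proj(im,[N[0],N[1],.08]);m=np.zeros_like(r);cv2.circle(m,(int(u),int(v)),45,1,-1);r&=m
    c=cv2.findContours(r,0,1)[0];c=max(c,key=cv2.contourArea) if c else None
    if c is not None: print(n,cv2.contourArea(c),cv2.boundingRect(c))
E
python3 chk.py
```

```text
t 25.3 pos [0.4305 0.0875 0.201 ] in frame xy(mm) [-149.    -0.2] z 201.0 toolyaw -0.1846 tilt [0.0022 0.0047] F [-0.1  0.5  0.1] open 0.066 gf 0.0
0 [131, 145, 155, 157, 150, 142, 132, 127, 124, 124, 124, 123, 123, 124, 127] [166, 162, 157, 150, 146, 142, 136, 133, 133, 132, 132, 131, 131, 133, 135]
0.006 [156, 154, 149, 140, 132, 125, 123, 121, 122, 122, 122, 122, 122, 123, 128] [99, 96, 96, 101, 109, 119, 125, 129, 129, 129, 130, 131, 132, 133, 136]
-0.006 [115, 129, 139, 148, 144, 139, 131, 127, 124, 124, 123, 123, 123, 125, 127] [188, 187, 185, 182, 181, 179, 177, 170, 160, 148, 139, 133, 132, 132, 134]
T [93, 105, 116, 112, 107, 98, 91, 86, 86, 88, 94, 100, 101, 101, 102] [129, 129, 130, 126, 120, 110, 99, 87, 79, 74, 80, 89, 95, 101, 101]
S 652.0 (265, 251, 79, 46)
```

```bash
cat > x.py <<'E'
from h import *
import sys
S0=cv2.imread("pics/scene0.png");S=get_image("scene");T0=cv2.imread("pics/top0.png");T=get_image("top")
c,s=np.cos(N[2]),np.sin(N[2])
def pr(im,i,x,y,z):
    xh=x*.866-z*.5;zw=.064+x*.5+z*.866
    u,v=proj(im,[N[0]+c*xh-s*y,N[1]+s*xh+c*y,zw]);return int(cv2.getRectSubPix(i,(1,1),(float(u),float(v)))[0,0])
G=lambda i:cv2.cvtColor(i,cv2.COLOR_BGR2GRAY)
ys=np.arange(-.036,.0361,.003)
print("y mm",(ys*1000).astype(int).tolist())
for x in(-.06,-.042,-.02,.015):
  for n,im,a in(("T0",T,T0),("T",T,T["image"]),("S0",S,S0),("S",S,S["image"])):
    print(int(x*1000),n,[pr(im,G(a),x,y,.016) for y in ys])
E
python3 x.py
```

```text
y mm [-36, -32, -29, -26, -23, -20, -17, -14, -11, -8, -5, -2, 0, 3, 6, 9, 12, 15, 18, 21, 24, 27, 30, 33, 36]
-60 T0 [110, 110, 110, 111, 111, 111, 112, 107, 99, 107, 117, 119, 116, 115, 119, 113, 104, 108, 110, 110, 110, 111, 109, 110, 110]
-60 T [111, 109, 110, 110, 110, 110, 110, 110, 108, 112, 122, 128, 130, 129, 129, 127, 118, 97, 77, 69, 77, 86, 88, 91, 108]
-60 S0 [124, 122, 125, 127, 132, 135, 136, 142, 143, 142, 139, 145, 155, 159, 149, 122, 108, 107, 112, 118, 127, 138, 140, 140, 133]
-60 S [130, 130, 134, 144, 164, 182, 187, 186, 185, 186, 186, 179, 157, 121, 95, 98, 107, 113, 118, 118, 116, 121, 131, 141, 136]
-42 T0 [81, 69, 71, 72, 75, 78, 83, 93, 110, 126, 128, 127, 125, 128, 125, 120, 108, 91, 83, 81, 79, 78, 78, 85, 98]
-42 T [80, 69, 71, 71, 71, 77, 89, 99, 108, 119, 127, 128, 128, 130, 131, 129, 122, 105, 80, 72, 67, 67, 74, 85, 94]
-42 S0 [140, 132, 111, 94, 83, 89, 110, 137, 154, 159, 159, 158, 156, 156, 152, 136, 107, 86, 81, 81, 78, 76, 76, 75, 78]
-42 S [149, 141, 119, 110, 120, 148, 168, 173, 174, 174, 173, 174, 169, 150, 114, 95, 88, 87, 88, 89, 87, 82, 80,
[... 321 characters left out ...]
, 163, 163, 164, 164, 164, 161, 160, 154, 140, 118, 94, 83, 80, 72]
-20 S [149, 155, 164, 173, 178, 177, 179, 178, 179, 179, 179, 179, 180, 181, 178, 179, 180, 172, 143, 110, 91, 87, 88, 85, 78]
15 T0 [107, 104, 103, 100, 103, 123, 122, 126, 124, 118, 106, 101, 110, 117, 110, 94, 93, 95, 96, 97, 100, 105, 106, 109, 110]
15 T [108, 106, 104, 102, 108, 132, 132, 132, 131, 130, 130, 131, 130, 131, 130, 127, 124, 123, 126, 128, 122, 111, 110, 107, 110]
15 S0 [139, 141, 142, 137, 123, 106, 88, 86, 103, 107, 93, 81, 85, 96, 103, 107, 106, 105, 111, 110, 97, 86, 82, 81, 84]
15 S [147, 149, 153, 161, 172, 179, 178, 181, 177, 178, 179, 176, 164, 148, 141, 147, 162, 177, 176, 157, 124, 97, 87, 87, 91]
```

The profiles show the tongue raised about 9 mm and the blank 3 to 4 mm low along the slope, so the head rests on the shoulders. With shut fingers I'll push it upslope at the tongue's end.

Request:
play_rows(increments=[-0.02, 0, 0.025, 0, 0, -0.02, 0, 0.025, 0, 0, -0.015, 0, 0.025, 0, 0, 0, 0, 0.025, 0, 0, 0, 0, 0.025, 0, 0, 0, 0, 0.02, 0, 0, 0, 0, 0.012, 0, 0, 0, 0, 0, 0, 0, 0, 0, 0, 0, 0], force=60)

```text
time: 26.4
position: [0.4877, 0.0756, 0.0416]
tcp_rot: [0.094, 0.996, -0.0, 0.0]
ft_force: [0.6, -0.7, 0.3]
opening: 0.0
grasp_force: 0.0
```

```bash
python3 -c "
from h import *
st()"
```

```text
t 26.4 pos [0.4877 0.0756 0.0416] in frame xy(mm) [-90.5  -1.4] z 41.6 toolyaw -0.1877 tilt [-0.     -0.0008] F [ 0.6 -0.7  0.3] open 0.0 gf 0.0
```

Request:
play_rows(increments=[-0.005, 0, 0, 0, 0, -0.003, 0, 0, 0, 0, -0.002, 0, 0, 0, 0, -0.002, 0, 0, 0, 0, 0, 0, 0, 0, 0])

```text
time: 26.9
position: [0.4993, 0.0738, 0.0416]
tcp_rot: [0.093, 0.996, 0.0, 0.0]
ft_force: [-0.1, 0.0, -0.6]
opening: 0.002
grasp_force: 0.0
```

Request:
play_rows(increments=[-0.001, 0, 0, 0, 0, -0.001, 0, 0, 0, 0, 0, 0, 0, 0, 0])

```text
time: 27.2
position: [0.5009, 0.0735, 0.0414]
tcp_rot: [0.093, 0.996, -0.0, -0.0]
ft_force: [0.1, 0.6, 0.5]
opening: -0.002
grasp_force: 0.0
```

Request:
play_rows(increments=[-0.001, 0, 0, 0, 0, -0.001, 0, 0, 0, 0, 0, 0, 0, 0, 0])

```text
time: 27.5
position: [0.5026, 0.0731, 0.0412]
tcp_rot: [0.093, 0.996, -0.0, -0.0]
ft_force: [-0.9, 0.5, 1.3]
opening: -0.003
grasp_force: 0.6
```

Request:
play_rows(increments=[-0.001, 0, 0, 0, 0, -0.001, 0, 0, 0, 0, 0, 0, 0, 0, 0])

```text
time: 27.8
position: [0.5032, 0.0731, 0.0409]
tcp_rot: [0.093, 0.996, -0.0, -0.002]
ft_force: [-7.5, 2.3, 4.9]
opening: 0.002
grasp_force: 3.7
```

Request:
play_rows(increments=[-0.001, 0, 0, 0, 0, -0.001, 0, 0, 0, 0, 0, 0, 0, 0, 0])

```text
time: 28.1
position: [0.5035, 0.0731, 0.0405]
tcp_rot: [0.093, 0.996, 0.0, -0.003]
ft_force: [-12.4, 2.4, 7.2]
opening: -0.001
grasp_force: 6.5
```

```bash
python3 -c "
from h import *
st()"; python3 x.py | grep -E "mm|-(60|42|20) S|15 S"
```

```text
t 28.1 pos [0.5035 0.0731 0.0405] in frame xy(mm) [-74.5  -0.9] z 40.5 toolyaw -0.1862 tilt [-0.0069  0.0007] F [-12.4   2.4   7.2] open -0.001 gf 6.5
y mm [-36, -32, -29, -26, -23, -20, -17, -14, -11, -8, -5, -2, 0, 3, 6, 9, 12, 15, 18, 21, 24, 27, 30, 33, 36]
-60 S0 [124, 122, 125, 127, 132, 135, 136, 142, 143, 142, 139, 145, 155, 159, 149, 122, 108, 107, 112, 118, 127, 138, 140, 140, 133]
-60 S [131, 128, 132, 135, 139, 140, 140, 144, 143, 130, 115, 109, 109, 110, 108, 97, 91, 93, 99, 100, 99, 102, 98, 96, 92]
-42 S0 [140, 132, 111, 94, 83, 89, 110, 137, 154, 159, 159, 158, 156, 156, 152, 136, 107, 86, 81, 81, 78, 76, 76, 75, 78]
-42 S [149, 139, 119, 99, 87, 91, 107, 138, 160, 168, 171, 171, 171, 173, 170, 153, 121, 95, 85, 84, 82, 79, 77, 75, 74]
-20 S0 [108, 113, 121, 133, 151, 160, 163, 163, 162, 160, 161, 163, 163, 164, 164, 164, 161, 160, 154, 140, 118, 94, 83, 80, 72]
-20 S [145, 138, 131, 136, 156, 169, 171, 171, 172, 171, 172, 172, 172, 173, 173, 172, 171, 171, 170, 161, 136, 105, 86, 82, 75]
15 S0 [139, 141, 142, 137, 123, 106, 88, 86, 103, 107, 93, 81, 85, 96, 103, 107, 106, 105, 111, 110, 97, 86, 82, 81, 84]
15 S [147, 146, 149, 156, 164, 169, 171, 172, 172, 172, 173, 168, 158, 151, 148, 143, 140, 155, 168, 162, 129, 99, 88, 85, 87]
```

The profile now matches the seated drilled part, and the upper stop resists the push. I'll back off, rise, and check from clear of it.

Request:
play_rows(increments=[0.005, 0, 0, 0, 0, 0.015, 0, 0, 0, 0, 0.02, 0, -0.01, 0, 0, 0.02, 0, -0.04, 0, 0, 0, 0, -0.04, 0, 0, 0, 0, -0.04, 0, 0, 0, 0, -0.04, 0, 0, 0, 0, -0.04, 0, 0, 0, 0, 0, 0, 0])

```text
time: 29.1
position: [0.4509, 0.0839, 0.2569]
tcp_rot: [0.094, 0.996, 0.003, 0.004]
ft_force: [0.1, -0.2, -0.4]
opening: -0.001
grasp_force: 0.0
```

```bash
python3 x.py | grep -E "mm|(60|42|20|15) "; python3 chk.py
```

```text
y mm [-36, -32, -29, -26, -23, -20, -17, -14, -11, -8, -5, -2, 0, 3, 6, 9, 12, 15, 18, 21, 24, 27, 30, 33, 36]
-60 T0 [110, 110, 110, 111, 111, 111, 112, 107, 99, 107, 117, 119, 116, 115, 119, 113, 104, 108, 110, 110, 110, 111, 109, 110, 110]
-60 T [111, 110, 111, 111, 110, 111, 111, 111, 107, 111, 120, 124, 123, 123, 118, 108, 88, 80, 74, 71, 76, 91, 112, 119, 119]
-60 S0 [124, 122, 125, 127, 132, 135, 136, 142, 143, 142, 139, 145, 155, 159, 149, 122, 108, 107, 112, 118, 127, 138, 140, 140, 133]
-60 S [130, 129, 132, 135, 139, 142, 144, 149, 155, 163, 167, 170, 171, 168, 161, 141, 122, 117, 118, 125, 134, 145, 148, 147, 141]
-42 T0 [81, 69, 71, 72, 75, 78, 83, 93, 110, 126, 128, 127, 125, 128, 125, 120, 108, 91, 83, 81, 79, 78, 78, 85, 98]
-42 T [82, 69, 68, 70, 72, 80, 85, 93, 109, 124, 125, 126, 128, 124, 123, 120, 111, 94, 75, 71, 74, 80, 79, 85, 101]
-42 S0 [140, 132, 111, 94, 83, 89, 110, 137, 154, 159, 159, 158, 156, 156, 152, 136, 107, 86, 81, 81, 78, 76, 76, 75, 78]
-42 S [148, 139, 119, 100, 88, 91, 109, 137, 160, 167, 171, 171, 171, 171, 168, 154, 122, 96, 87, 85, 83, 80, 
[... 1108 characters left out ...]
-0.1872 tilt [0.0025 0.0014] F [-0.2  0.7 -0.7] open 0.003 gf 0.0
0 [131, 145, 155, 157, 150, 142, 132, 127, 124, 124, 124, 123, 123, 124, 127] [174, 173, 170, 166, 159, 150, 140, 134, 131, 130, 130, 130, 130, 132, 134]
0.006 [156, 154, 149, 140, 132, 125, 123, 121, 122, 122, 122, 122, 122, 123, 128] [167, 165, 161, 151, 142, 133, 129, 128, 130, 129, 129, 130, 131, 133, 136]
-0.006 [115, 129, 139, 148, 144, 139, 131, 127, 124, 124, 123, 123, 123, 125, 127] [172, 170, 167, 163, 156, 148, 139, 134, 131, 130, 130, 130, 130, 132, 136]
T [93, 105, 116, 112, 107, 98, 91, 86, 86, 88, 94, 100, 101, 101, 102] [126, 125, 124, 116, 108, 96, 89, 87, 82, 75, 73, 74, 72, 70, 71]
S 650.0 (265, 251, 79, 46)
```

The blank sits exactly where the drilled lug was. Next I'll go over and behind the handle.

Request:
play_rows(increments=[-0.03, 0, -0.004, 0, 0, -0.03, 0, 0, 0, 0, -0.03, 0, 0, 0, 0, -0.03, 0, 0, 0, 0, -0.03, 0, 0, 0, 0, -0.03, 0, 0, 0, 0, -0.03, 0, 0, 0, 0, -0.03, 0, 0, 0, 0, -0.03, 0, 0, 0, 0, 0, 0, 0, 0, 0, 0, 0, 0.02, 0, 0, 0, 0, 0.02, 0, 0, 0, 0, 0.02, 0, 0, 0, 0, 0, 0, 0])

```text
time: 30.7
position: [0.7107, 0.0336, 0.1906]
tcp_rot: [0.094, 0.996, -0.0, -0.004]
ft_force: [0.3, 0.0, -0.8]
opening: 0.0
grasp_force: 0.0
```

```bash
python3 -c "
from h import *
st()"
```

```text
t 30.7 pos [0.7107 0.0336 0.1906] in frame xy(mm) [136.4  -1.4] z 190.6 toolyaw -0.1876 tilt [-0.0075 -0.0003] F [ 0.3  0.  -0.8] open 0.0 gf 0.0
```

Request:
play_rows(increments=[0.01, 0, 0, 0, 0, 0.008, 0, 0, 0, 0, 0.008, 0, 0, 0, 0, 0.008, 0, 0, 0, 0, 0.008, 0, 0, 0, 0, 0.008, 0, 0, 0, 0, 0.008, 0, 0, 0, 0, 0.008, 0, 0, 0, 0, 0.008, 0, 0, 0, 0, 0.008, 0, 0, 0, 0, 0, 0, 0, 0, 0])

```text
time: 31.8
position: [0.6342, 0.048, 0.1986]
tcp_rot: [0.094, 0.996, 0.0, 0.004]
ft_force: [5.4, -2.1, 6.4]
opening: 0.001
grasp_force: 3.1
```

Request:
play_rows(increments=[0.003, 0, 0, 0, 0, 0.003, 0, 0, 0, 0, 0, 0, 0, 0, 0])

```text
time: 32.1
position: [0.6284, 0.0491, 0.198]
tcp_rot: [0.094, 0.996, 0.0, 0.003]
ft_force: [5.5, -0.8, 4.0]
opening: 0.0
grasp_force: 3.4
```

```bash
python3 -c "
from h import *
st()"
```

```text
t 32.1 pos [0.6284 0.0491 0.198 ] in frame xy(mm) [52.7 -1.4] z 198.0 toolyaw -0.1875 tilt [0.0066 0.    ] F [ 5.5 -0.8  4. ] open 0.0 gf 3.4
```

Request:
play_rows(increments=[0.004, 0, 0, 0, 0, 0.004, 0, 0, 0, 0, 0, 0, 0, 0, 0])

```text
time: 32.4
position: [0.6202, 0.0506, 0.1973]
tcp_rot: [0.094, 0.996, 0.0, 0.003]
ft_force: [6.5, -0.6, 0.9]
opening: 0.003
grasp_force: 2.9
```

Request:
play_rows(increments=[0.003, 0, 0, 0, 0, 0.003, 0, 0, 0, 0, 0, 0, 0, 0, 0])

```text
time: 32.7
position: [0.6144, 0.0517, 0.1972]
tcp_rot: [0.094, 0.996, 0.0, 0.003]
ft_force: [6.5, -2.3, -0.3]
opening: -0.0
grasp_force: 2.8
```

Request:
play_rows(increments=[0.002, 0, 0, 0, 0, 0.002, 0, 0, 0, 0, 0, 0, 0, 0, 0])

```text
time: 33.0
position: [0.6111, 0.0523, 0.1975]
tcp_rot: [0.094, 0.996, 0.0, 0.003]
ft_force: [7.4, -1.8, 0.7]
opening: -0.004
grasp_force: 3.7
```

```bash
python3 -c "
from h import *
st()"
```

```text
t 33.0 pos [0.6111 0.0523 0.1975] in frame xy(mm) [35.  -1.4] z 197.5 toolyaw -0.1877 tilt [ 0.0067 -0.0002] F [ 7.4 -1.8  0.7] open -0.004 gf 3.7
```

Request:
play_rows(increments=[0.003, 0, 0, 0, 0, 0.003, 0, 0, 0, 0, 0, 0, 0, 0, 0])

```text
time: 33.3
position: [0.6089, 0.0525, 0.1998]
tcp_rot: [0.094, 0.996, 0.0, 0.008]
ft_force: [19.9, -3.8, 2.4]
opening: -0.003
grasp_force: 9.6
```

Request:
play_rows(increments=[0.002, 0, 0, 0, 0, 0.002, 0, 0, 0, 0, 0, 0, 0, 0, 0])

```text
time: 33.6
position: [0.6074, 0.0525, 0.2014]
tcp_rot: [0.094, 0.995, 0.0, 0.011]
ft_force: [27.2, -4.7, 5.4]
opening: 0.002
grasp_force: 13.5
```

Request:
play_rows(increments=[0.002, 0, 0, 0, 0, 0.002, 0, 0, 0, 0, 0, 0, 0, 0, 0])

```text
time: 33.9
position: [0.6061, 0.0524, 0.2028]
tcp_rot: [0.095, 0.995, 0.0, 0.014]
ft_force: [37.6, -6.4, 5.9]
opening: -0.003
grasp_force: 17.5
```

```bash
cat > hd.py <<'E'
from h import *
st()
S=get_image("scene");i=S["image"];h=cv2.cvtColor(i,cv2.COLOR_BGR2HSV)
r=(((h[...,0]<8)|(h[...,0]>172))&(h[...,1]>140)&(h[...,2]>50)).astype(np.uint8);r[:,:250]=0;r[:,340:]=0;r[:200]=0;r[300:]=0
s0=cv2.imread("pics/scene0.png");h=cv2.cvtColor(s0,cv2.COLOR_BGR2HSV)
q=(((h[...,0]<8)|(h[...,0]>172))&(h[...,1]>140)&(h[...,2]>50)).astype(np.uint8);q[:,:250]=0;q[:,340:]=0;q[:200]=0;q[300:]=0
for m in(q,r):
    y,x=np.nonzero(m);print(len(x),x.mean().round(1),y.mean().round(1),np.degrees(.5*np.arctan2(2*np.cov(x,y)[0,1],x.var()-y.var())).round(1))
E
python3 hd.py
```

```text
t 33.9 pos [0.6061 0.0524 0.2028] in frame xy(mm) [30.1 -2.3] z 202.8 toolyaw -0.1901 tilt [ 0.0284 -0.0024] F [37.6 -6.4  5.9] open -0.003 gf 17.5
138 302.0 235.9 -57.9
112 302.5 236.9 -56.0
```

Request:
play_rows(increments=[0.003, 0, 0, 0, 0, 0, 0, 0, 0, 0])

```text
time: 34.15
position: [0.6049, 0.0523, 0.2041]
tcp_rot: [0.095, 0.995, 0.0, 0.017]
ft_force: [42.1, -9.2, 9.1]
opening: -0.002
grasp_force: 20.3
```

Request:
play_rows(increments=[-0.01, 0, 0, 0, 0, -0.02, 0, 0, 0, 0, -0.03, 0, -0.01, 0, 0, 0, 0, -0.04, 0, 0, 0, 0, -0.04, 0, 0, 0, 0, -0.03, 0, 0, 0, 0, 0, 0, 0])

```text
time: 34.85
position: [0.6525, 0.0443, 0.3215]
tcp_rot: [0.094, 0.996, 0.001, 0.004]
ft_force: [-0.5, -0.9, -0.1]
opening: 0.001
grasp_force: 0.0
```

```bash
cat >> hd.py <<'E'
# handle angle: grip end & axis points predicted vs seen in scene
c,s=np.cos(N[2]),np.sin(N[2])
for m in(q,r):
    y,x=np.nonzero(m);obs=np.array([x.mean(),y.mean()])
    for a in(0,.03,.06,.1):
        X,Z=.08+.072*np.sin(a),.034+.072*np.cos(a);xh=X*.866-Z*.5
        print(a,(proj(S,[N[0]+c*xh,N[1]+s*xh,.064+X*.5+Z*.866])-obs).round(2))
E
python3 hd.py; python3 x.py|grep -E "(42|20) "
```

```text
t 34.9 pos [0.6525 0.0443 0.3215] in frame xy(mm) [77.3 -1.6] z 321.5 toolyaw -0.1874 tilt [0.0086 0.0006] F [-0.5 -0.9 -0.1] open 0.001 gf 0.0
138 302.0 235.9 -57.9
140 302.3 236.1 -57.8
0 [0.51 1.51]
0.03 [-0.31  1.37]
0.06 [-1.14  1.24]
0.1 [-2.26  1.11]
0 [0.22 1.38]
0.03 [-0.59  1.23]
0.06 [-1.42  1.11]
0.1 [-2.55  0.98]
-42 T0 [81, 69, 71, 72, 75, 78, 83, 93, 110, 126, 128, 127, 125, 128, 125, 120, 108, 91, 83, 81, 79, 78, 78, 85, 98]
-42 T [82, 71, 71, 73, 70, 76, 85, 96, 111, 123, 127, 128, 134, 133, 131, 126, 115, 98, 80, 75, 77, 81, 86, 89, 90]
-42 S0 [140, 132, 111, 94, 83, 89, 110, 137, 154, 159, 159, 158, 156, 156, 152, 136, 107, 86, 81, 81, 78, 76, 76, 75, 78]
-42 S [148, 140, 119, 100, 89, 93, 107, 137, 160, 170, 173, 175, 174, 173, 169, 154, 122, 95, 88, 84, 81, 79, 78, 75, 72]
-20 T0 [79, 75, 81, 89, 102, 123, 122, 123, 123, 123, 123, 124, 124, 125, 123, 124, 123, 123, 124, 121, 108, 82, 78, 90, 104]
-20 T [80, 76, 84, 93, 106, 127, 127, 127, 128, 127, 125, 125, 127, 128, 126, 126, 127, 126, 119, 102, 83, 81, 84, 91, 93]
-20 S0 [108, 113, 121, 133, 151, 160, 163, 163, 162, 160, 161, 163, 163, 164, 164, 164, 161, 160, 154, 140, 118, 94, 83, 80, 72]
-20 S [122, 125, 128, 135, 154, 168, 172, 174, 172, 171, 172, 173, 174, 173, 173, 170, 164, 164, 165, 159, 136, 104, 85, 76, 63]
```

The handle is back to within about 0.01 rad of its starting angle, the blank is unmoved and the robot is clear. I'll hand in.

```bash
python3 -c "
from bench import manip
print(manip.close_job())"
```

```text
the job is handed in; nothing more can be done
None
```

I finished the changeover and handed the job in at about 35 s, but the hand-in gave no verdict: the drilled lug lies flat in the tray, and the blank is seated in the nest with the handle pulled back over to within about 0.01 rad of its starting angle in the images; the pad's force on the blank was not measured.

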